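Nudge a lens blank into its nest

TASK

A round dark lens blank lies on the deck of the grey lens jig, which has two round recesses. Without picking it up or lifting it off the deck, push the lens across the deck with the fingertips, over the edge of the narrower recess (the one it fits closely), until it drops in and lies flat on the bottom, and leave it there. Never let it drop into the wider recess, and do not disturb the screwdriver, the glue bottle, the roll of tape or the spectacle frame beside the jig.

Things in the scene. Friction and masses are not known exactly. Their poses are not given: they have to be found in the camera images.
- lens: loose dark lens blank, a disc 52 mm in diameter with a vertical edge 7 mm high and a slightly domed top (9 mm high in the middle), about 30 g; origin at the centre of its underside, z up. It starts flat on the deck, on the robot's side of the two recesses.
- jig: fixed grey jig block, 200 mm (its x) by 240 mm (its y), standing on the wooden riser, its flat deck 22 mm above the riser's top, no lip round it; origin at the centre of its underside. Its x axis points away from the robot to within about 0.3 rad. The two nest plates are let into its far half at x = +50 mm, y = +60 and -60 mm, flush with the deck; its near half is plain. It does not move when pushed.
- nest_small_mouth (a point): centre of the narrower round recess, at deck height: 56 mm in diameter, 9 mm deep, flat floor, in a 90 mm square aluminium plate let in flush with the deck. The lens belongs here; seated, its origin lies 9 mm below this point and the top of its dome is level with the deck. It may be the left or the right one.
- nest_large_mouth (a point): centre of the wider round recess, at deck height: 67 mm in diameter, 9 mm deep, in the other aluminium plate, for another size of lens. Stay out of it.
- riser: fixed wooden bench riser, 360 mm (its x) by 600 mm (its y), its flat top 125 mm above the table, on four short legs; origin on the table under its middle. The jig and the things beside it stand on it. Crumpled packing paper lies round and under it.
- tape: small roll of black tape lying flat on the riser to the left of the jig, 56 mm in diameter, 19 mm high; origin at the centre of its underside; leave alone
- screwdriver: red-handled precision screwdriver, 163 mm long and 13 mm thick, lying on the riser to the left of the jig; origin at the centre of its underside; leave alone
- bottle: white glue bottle with a yellow label, 35 mm in diameter, 98 mm tall, standing on the riser to the left of the jig; origin at the centre of its underside; leave alone
- frame: black spectacle frame, 48 x 145 x 46 mm, on the riser to the right of the jig; origin at the centre of its underside; leave alone

How it is judged:
At the end, for the whole second after the job is handed in: The lens lies flat (within 0.06 rad) on the floor of the narrower recess: its underside at least 7.5 mm below the deck, its centre within 4 mm of the recess's centre, at rest (horizontal distance between lens and nest_small_mouth below 0.004 m and z of lens in the frame of nest_small_mouth below -0.0075 m and angle between lens's own z axis and vertical below 0.06 rad and linear speed of lens below 0.01 m/s); the robot touches nothing.
It fails at once if the lens is lifted more than 6 mm off the deck (z of lens in the frame of jig above 0.028 m).
It fails at once if the lens drops into the wider recess (horizontal distance between lens and nest_large_mouth below 0.02 m and z of lens in the frame of nest_large_mouth below -0.005 m).
It fails at once if the screwdriver, glue bottle, tape or spectacle frame is moved more than 10 mm (distance of any of screwdriver, bottle, tape, frame from where it was at the start of the episode above 0.01 m).
It also fails if it takes over 38 s, if anything falls off the work surface, if the arm or the gripper's body presses on something with over 40 N, if the wrist force passes 120 N, or if a joint passes its speed limit or range.

ROBOT

A 7-joint arm with a two-finger parallel gripper is mounted at the origin on a cart in front of the work surface, level with it; the furniture and walls round the work are solid. World frame = base frame: x ahead of the robot, y to its left, z up, the work surface at z = 0. Lengths are in m, angles in rad, forces in N, time in s.
With the tool pointing down it reaches from about 0.425 to 0.875 m from the base axis. Payload 8.4 kg.
Tool frame: the origin (TCP) lies midway between the tips of the shut fingers; the grasp point (between the pads) lies 19 mm behind it; z points along the fingers, y is the line along which they close (so a half turn about z gives the same grasp; the last joint's range is limited). The gripper opens to 85 mm and grips with 20 to 120 N. Pads are 22 mm wide; open, the fingers measure 114 mm over their backs; the gripper's body (76 mm by 85 mm) begins 54 mm behind the grasp point. The pads swing forward as they close: fully open they stand 13 mm farther back than shut.
Start: joints at [-1.36, 0.333, 0.04, 1.465, -0.013, 1.343, -0.059], TCP at [0.198, 0.619, 0.202] pointing down, gripper open.
Joint ranges: [-2.58, 2.58], [-0.38, 2.09], [-1.3, 1.39], [0.25, 2.4], [-1.5, 4.64], [0.08, 2.09], [-2.65, 2.65]. Speed limits (rad/s): [2.22, 2.22, 2.79, 2.79, 3.14, 3.14, 3.14].

INTERFACE

Orientations are given as [roll, pitch, yaw] about the fixed x, y, z axes, in that order (R = Rz(yaw) Ry(pitch) Rx(roll)).
In Python, from bench import get_state, imaging, arm gives the robot as it stands.
- The arm moves only by the tool step_arm, never from a script. Its argument "motion" is text: rows parted by semicolons, each of 5 numbers parted by spaces: the shift along the world's x, y, z in mm, then the turn about the world's z in degrees, then the opening, from 0 (shut) to 1 (fully open). A call has exactly 5 rows; each row is the pose to reach, as a shift and turn from the pose commanded when the call began; what a row does not reach only later rows make up. A row lasts 1/12 s, in which the tool goes at most 41.7 mm and 7.16 degrees, less where a joint would pass 70% of its speed; a pose out of reach is approached as far as the arm can. A call with a gripper value outside its range is refused whole. The fingers move at their own pace and stop on an object; "grip_force" is the grip in N (left out, the last holds). Time passes only in rows, so rows that repeat a pose let the fingers close, or fill a call up. It gives the time, the measured TCP pose, the force, the opening and the grip force at its end, in the units of the state.
- get_state(): the state, without advancing time (a new reading comes with each control period).
- imaging.get_image(name): name is "side" or "top" or "wrist"; returns a dict with "color" (420x560x3 uint8, red, green, blue), "fx", "fy", "cx", "cy" (pixels), "eye" and "orientation" of the camera in the world. Camera axes: x right, y up, looking along -z (the intrinsics and any distortion apply to the point x, -y, -z); pixel columns grow to the right and rows downward; lengths in m; the calibration is good to about 2 mm. A picture is of the moment at which its call begins. There is no depth.
- arm.finish_job(): hands the job in; it is judged then, once.
The state is a dict: "time_s": time; "joint_pos": joint angles; "joint_vel": joint speeds; "tau": joint torques, N m; "tcp_pos": TCP position; "tcp_rot": TCP orientation; "contact_force": force on the tool from outside, world axes, zero at the start; "torque": the same for the moment, N m; "opening": finger opening in m; "gripper_force": force on a finger pad.
Only numpy, scipy, OpenCV 4.12 (cv2) and the standard library are available. Lean on these libraries where they do the work, as an engineer would, in place of code of your own. Each camera call takes 0.05 s, during which the arm holds its last target. There are 200 camera calls.

## Working session

There is one attempt and no reset: what is moved stays moved. The work goes in short steps, Python scripts to look and compute and a tool call to move; the robot and the scene stay as the last step left them, time stands still between calls to the robot, and variables do not carry over. Pictures are saved under pics/ and viewed, at most 10 in all, crops included, and the job is handed in when it is done.

Besides the shell and the picture viewer there is one more tool, called after "Emit:" as name(argument=value, ...) on one line, values as JSON. step_arm: Moves the arm, as the interface text tells. Its arguments: {"type":"object","properties":{"motion":{"type":"string"},"grip_force":{"type":"number"}},"required":["motion"]}

```bash
mkdir -p pics
cat > h.py <<'E'
import numpy as np, cv2
from bench import get_state, imaging, arm
from scipy.spatial.transform import Rotation as R
def rot(o):
    o=np.array(o,float)
    if o.shape==(3,3): return o
    return R.from_euler('xyz',o).as_matrix() if o.size==3 else R.from_quat(o).as_matrix()
def p2w(im,u,v,z):
    M=rot(im['orientation']); d=M@np.array([(u-im['cx'])/im['fx'],-(v-im['cy'])/im['fy'],-1])
    e=np.array(im['eye']); return e+d*(z-e[2])/d[2]
def w2p(im,p):
    q=rot(im['orientation']).T@(np.array(p)-np.array(im['eye']))
    return im['cx']+im['fx']*q[0]/-q[2], im['cy']-im['fy']*q[1]/-q[2]
def save(im,n): cv2.imwrite('pics/'+n,im['color'][:,:,::-1])
E
python3 - <<'E'
from h import *
import pickle
for n in ['top','side']:
    im=imaging.get_image(n); save(im,n+'0.png'); pickle.dump(im,open(n+'0.pkl','wb'))
    print(n,{k:v for k,v in im.items() if k!='color'})
print(get_state())
E
```

```text
top {'fx': 398.63377981332366, 'fy': 398.63377981332366, 'cx': 288.6742495086301, 'cy': 205.5722533515375, 'eye': array([0.49995598, 0.00551397, 0.96788697]), 'orientation': array([ 0.10242184,  0.01682886, -1.58548789])}
side {'fx': 445.7422683303215, 'fy': 445.7422683303215, 'cx': 274.55079240870634, 'cy': 214.36716772494725, 'eye': array([0.24362087, 0.66030527, 0.5153138 ]), 'orientation': array([ 1.0621517 , -0.00951411, -2.64253287])}
{'time_s': 0.1, 'joint_pos': array([-1.36019898,  0.33382067,  0.03984984,  1.46616221, -0.0133898 ,
        1.34326333, -0.05848346]), 'joint_vel': array([-0.00079613, -0.00097922,  0.00068675, -0.00119752, -0.00010228,
        0.00103685, -0.00123536]), 'tau': array([ 4.30257409e-03, -6.60022616e+01,  1.37050822e+00, -4.06468749e+01,
        1.71963178e-02,  8.92402983e-03,  1.87166933e-05]), 'tcp_pos': array([0.19804628, 0.61864281, 0.20153264]), 'tcp_rot': array([-3.14020790e+00,  9.45517691e-05,  2.83182106e+00]), 'contact_force': array([0.00869623, 0.02911396, 0.35165419]), 'torque': array([-0.01844965,  0.00072998,  0.00566356]), 'gripper_force': 0.0, 'opening': 0.08534909010217571}
```

View pics/top0.png

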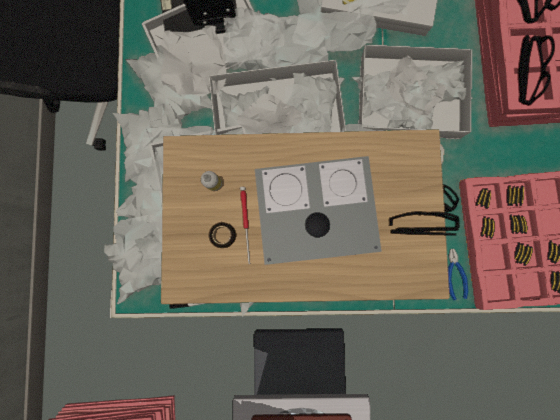

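View pics/side0.png

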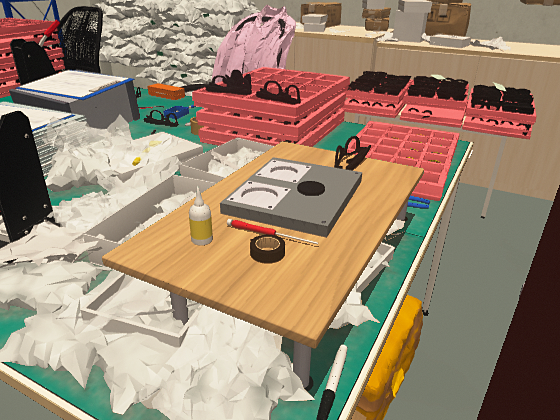

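The top view shows the lens at about (317,225), the left recess at (285,188) and the right at (342,183). The bottle, tape and screwdriver lie left of the jig and the frame right. I'll enlarge the jig.

Run:
```python
from h import *
import pickle
im=pickle.load(open('top0.pkl','rb'))
c=im['color'][150:270,245:391]; cv2.imwrite('pics/crop1.png',cv2.resize(c,None,fx=5,fy=5,interpolation=cv2.INTER_CUBIC)[:,:,::-1])
```

```text
(no output)
```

View pics/crop1.png

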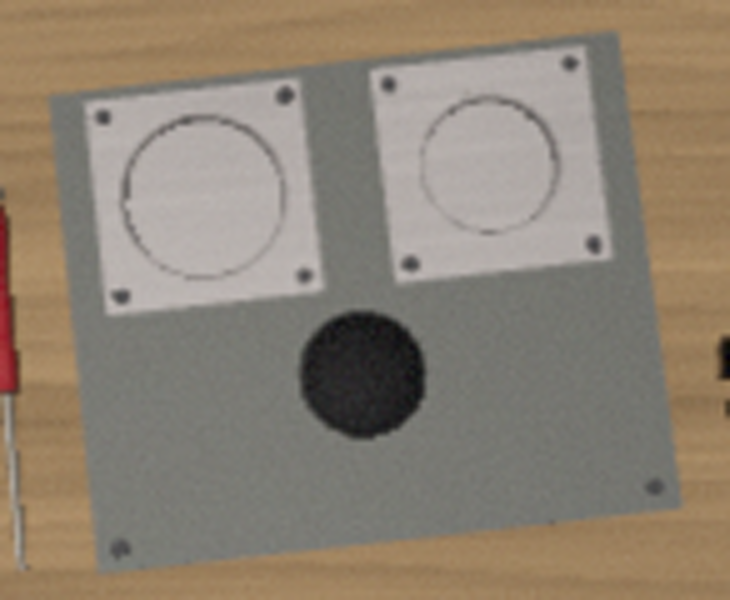

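The crop shows the narrower recess on the right (centre 489,165, about 138 px wide), the wider on the left (204,197, about 163 px) and the lens at (363,374).

Run:
```python
from h import *
import pickle
im=pickle.load(open('top0.pkl','rb'))
f=lambda u,v,z=.147: p2w(im,245+(u+.5)/5-.5,150+(v+.5)/5-.5,z)[:2]*1000
S,L,N=f(489,165),f(204,197),f(363,374,.152)
C=[f(*c) for c in [(50,95),(617,33),(682,507),(98,572)]]
for n,p in zip(['small','large','lens','TL','TR','BR','BL'],[S,L,N]+C): print(n,p.round(1))
yaw=np.degrees([np.arctan2(*(C[0]-C[3])[::-1]),np.arctan2(*(C[1]-C[2])[::-1]),np.arctan2(*(L-S)[::-1])-np.pi/2]);print('yaw',yaw)
c=np.mean(C,0);print('centre',c)
t=np.radians(yaw[2]);Rz=np.array([[np.cos(t),-np.sin(t)],[np.sin(t),np.cos(t)]])
print('small pred from corners',c+Rz@[50,-60],'large',c+Rz@[50,60], np.linalg.norm(L-S))
d=S-N;print('push',np.linalg.norm(d),np.degrees(np.arctan2(d[1],d[0])))
# side view for check
im=pickle.load(open('side0.pkl','rb'))
for p,z in((S,.147),(L,.147),(N,.152)): print(w2p(im,[*p/1000,z]))
s=get_state(); print(R.from_euler('xyz',s['tcp_rot']).as_matrix().round(3))
```

```text
small [630.7 -94.3]
large [619.3  24.4]
lens [544.4 -39.8]
TL [663.5  88.3]
TR [ 685.5 -149.2]
BR [ 488.4 -168.8]
BL [465.4  69.8]
yaw [5.32348238 5.65663749 5.48624448]
centre [575.70850892 -39.97008918]
small pred from corners [631.21587448 -94.9149012 ] large [619.74306138  24.53540043] 119.19208047874562
push 102.08944483060681 -32.260169017259656
(np.float64(283.1642367385128), np.float64(170.26671166457672))
(np.float64(258.8621729228204), np.float64(193.8024554203752))
(np.float64(310.39914611783445), np.float64(187.00948640994608))
[[-0.952  0.305 -0.   ]
 [ 0.305  0.952 -0.001]
 [-0.    -0.001 -1.   ]]
```

Emit:
step_arm(motion="20 -28 20 -3 0.36; 40 -56 40 -6 0.36; 60 -84 60 -9 0.36; 80 -112 80 -12 0.36; 100 -140 100 -14.5 0.36", grip_force=30)

```text
time_s: 0.52
tcp_pos: [0.2988, 0.4773, 0.3029]
tcp_rot: [-3.141, -0.0, 2.576]
contact_force: [0.2, 0.5, 0.8]
opening: 0.0306
gripper_force: 0.0
```

Emit:
step_arm(motion="24 -30 0 0 0.36; 48 -60 0 0 0.36; 73 -90 0 0 0.36; 98 -120 0 0 0.36; 122 -149 0 0 0.36")

```text
time_s: 0.93
tcp_pos: [0.4211, 0.328, 0.3022]
tcp_rot: [-3.141, -0.0, 2.578]
contact_force: [0.5, 0.3, -0.3]
opening: 0.0306
gripper_force: 0.0
```

Emit:
step_arm(motion="12 -38 0 0 0.36; 24 -76 0 0 0.36; 36 -114 0 0 0.36; 48 -152 0 0 0.36; 60 -190 0 0 0.36")

```text
time_s: 1.35
tcp_pos: [0.4802, 0.138, 0.3021]
tcp_rot: [-3.142, -0.0, 2.579]
contact_force: [0.6, 1.0, -0.2]
opening: 0.0305
gripper_force: 0.0
```

Emit:
step_arm(motion="4 -38 -10 0 0.36; 8 -76 -20 0 0.36; 13 -114 -35 0 0.36; 18 -150 -55 0 0.36; 18 -150 -80 0 0.36")

```text
time_s: 1.77
tcp_pos: [0.4989, -0.0182, 0.2228]
tcp_rot: [3.141, 0.003, 2.569]
contact_force: [0.2, -0.3, -0.7]
opening: 0.0308
gripper_force: 0.0
```

Run:
```python
from h import *
im=imaging.get_image('wrist'); save(im,'w1.png'); import pickle; pickle.dump(im,open('w1.pkl','wb'))
print({k:v for k,v in im.items() if k!='color'})
for p in [(.631,-.0946,.147),(.6195,.0245,.147),(.5444,-.0398,.154)]: print(w2p(im,p))
s=get_state();print(s['tcp_pos'],s['tcp_rot'])
```

```text
{'fx': 294.0357102728853, 'fy': 294.0357102728853, 'cx': 279.3404326273605, 'cy': 206.76007601372217, 'eye': array([0.43570605, 0.02185831, 0.39217373]), 'orientation': array([-2.99001802e-01, -2.06059460e-04,  9.97685991e-01])}
(np.float64(287.1461536955078), np.float64(348.2326846064864))
(np.float64(386.5122056100147), np.float64(284.62042734547157))
(np.float64(287.21920977805104), np.float64(261.3353250302702))
[ 0.49609129 -0.01453222  0.21729646] [-3.13811788e+00 -2.80697841e-03  2.57187886e+00]
```

View pics/w1.png

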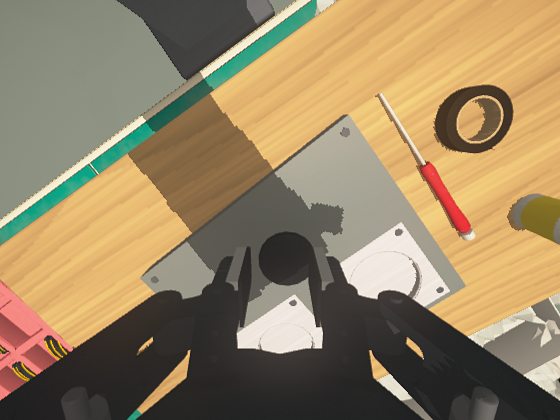

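The wrist view agrees with the estimate: lens at (287,258) against a predicted (287,261). The small recess lies straight beyond it at about (286,345), and the fingertips are just behind the lens. I'll descend and settle.

Emit:
step_arm(motion="0 0 -15 0 0.36; 0 0 -30 0 0.36; 0 0 -45 0 0.36; 0 0 -58 0 0.36; 0 0 -58 0 0.36")

```text
time_s: 2.23
tcp_pos: [0.4966, -0.0093, 0.1623]
tcp_rot: [-3.139, -0.003, 2.58]
contact_force: [-0.9, 0.0, -0.5]
opening: 0.0305
gripper_force: 0.0
```

Emit:
step_arm(motion="0 0 0 0 0.36; 0 0 0 0 0.36; 0 0 0 0 0.36; 0 0 0 0 0.36; 0 0 0 0 0.36")

```text
time_s: 2.65
tcp_pos: [0.4985, -0.0098, 0.1649]
tcp_rot: [3.141, 0.001, 2.579]
contact_force: [1.0, -0.1, -0.1]
opening: 0.0303
gripper_force: 0.0
```

Emit:
step_arm(motion="0 0 -3 0 0.36; 0 0 -6 0 0.36; 0 0 -9 0 0.36; 0 0 -11 0 0.36; 0 0 -12.5 0 0.36")

```text
time_s: 3.07
tcp_pos: [0.4979, -0.01, 0.1513]
tcp_rot: [-3.141, -0.0, 2.579]
contact_force: [-0.3, 0.6, 0.2]
opening: 0.0307
gripper_force: 0.0
```

Emit:
step_arm(motion="0 0 -0.5 0 0.36; 0 0 -1 0 0.36; 0 0 -1.5 0 0.36; 0 0 -2 0 0.36; 0 0 -2 0 0.36")

```text
time_s: 3.48
tcp_pos: [0.4982, -0.01, 0.1498]
tcp_rot: [-3.142, 0.0, 2.579]
contact_force: [0.2, 1.3, 0.3]
opening: 0.0307
gripper_force: 0.0
```

Emit:
step_arm(motion="0 0 -0.5 0 0.36; 0 0 -1 0 0.36; 0 0 -1.5 0 0.36; 0 0 -2 0 0.36; 0 0 -2 0 0.36")

```text
time_s: 3.9
tcp_pos: [0.4981, -0.01, 0.1477]
tcp_rot: [-3.141, -0.0, 2.579]
contact_force: [-0.2, -0.8, 0.4]
opening: 0.0312
gripper_force: 0.0
```

Emit:
step_arm(motion="0 0 -0.5 0 0.36; 0 0 -1 0 0.36; 0 0 -1.5 0 0.36; 0 0 -1.5 0 0.36; 0 0 -1.5 0 0.36")

```text
time_s: 4.32
tcp_pos: [0.4981, -0.01, 0.1463]
tcp_rot: [-3.141, -0.0, 2.579]
contact_force: [-0.3, -0.2, -0.4]
opening: 0.031
gripper_force: 0.0
```

Run:
```python
from h import *
im=imaging.get_image('wrist'); c=im['color'][200:370,170:400]; cv2.imwrite('pics/w2.png',cv2.resize(c,None,fx=3,fy=3,interpolation=cv2.INTER_CUBIC)[:,:,::-1])
s=get_state();print(s['tcp_pos'],s['contact_force'])
im=imaging.get_image('side'); save(im,'s2.png'); c=im['color'][120:240,220:380]; cv2.imwrite('pics/s2.png',cv2.resize(c,None,fx=5,fy=5,interpolation=cv2.INTER_CUBIC)[:,:,::-1])
```

```text
[ 0.49817078 -0.00999257  0.14631004] [-0.05921457  0.0411441  -0.1533665 ]
```

View pics/s2.png

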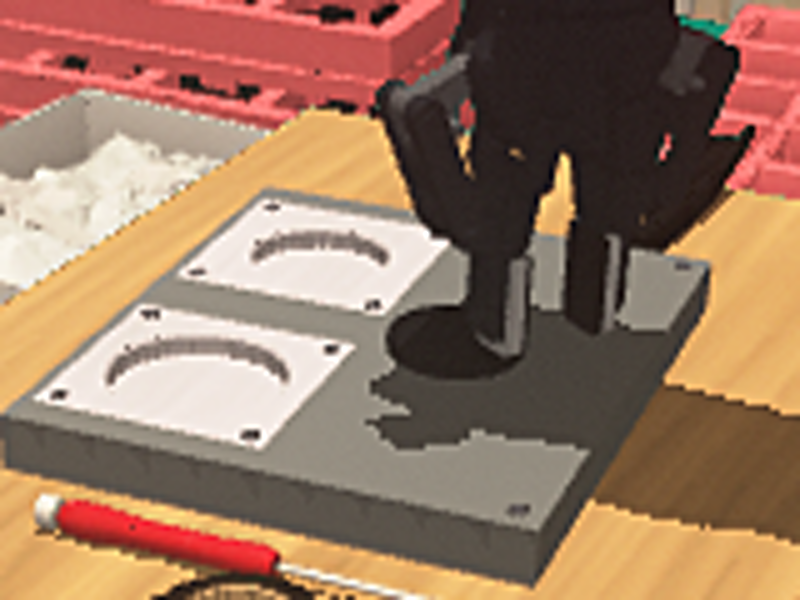

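The side crop shows the fingertips just above the deck behind the lens; the near tip is at about (505,355). I'll keep feeling for the deck.

Emit:
step_arm(motion="0 0 -0.5 0 0.36; 0 0 -1 0 0.36; 0 0 -1.5 0 0.36; 0 0 -1.5 0 0.36; 0 0 -1.5 0 0.36")

```text
time_s: 4.83
tcp_pos: [0.4981, -0.01, 0.1448]
tcp_rot: [-3.141, -0.0, 2.579]
contact_force: [-0.5, 0.6, -0.1]
opening: 0.0304
gripper_force: 0.0
```

Emit:
step_arm(motion="0 0 -0.5 0 0.36; 0 0 -1 0 0.36; 0 0 -1.5 0 0.36; 0 0 -1.5 0 0.36; 0 0 -1.5 0 0.36")

```text
time_s: 5.25
tcp_pos: [0.4981, -0.01, 0.1433]
tcp_rot: [-3.141, -0.0, 2.579]
contact_force: [-0.8, -0.2, 0.3]
opening: 0.031
gripper_force: 0.0
```

Emit:
step_arm(motion="0 0 -0.5 0 0.36; 0 0 -1 0 0.36; 0 0 -1.5 0 0.36; 0 0 -1.5 0 0.36; 0 0 -1.5 0 0.36")

```text
time_s: 5.67
tcp_pos: [0.4981, -0.01, 0.1418]
tcp_rot: [-3.141, -0.0, 2.579]
contact_force: [0.0, -0.3, 0.7]
opening: 0.0308
gripper_force: 0.0
```

Emit:
step_arm(motion="0 0 -0.5 0 0.36; 0 0 -1 0 0.36; 0 0 -1 0 0.36; 0 0 -1 0 0.36; 0 0 -1 0 0.36")

```text
time_s: 6.08
tcp_pos: [0.4982, -0.01, 0.1408]
tcp_rot: [-3.142, 0.0, 2.579]
contact_force: [-0.6, 0.6, -0.0]
opening: 0.0304
gripper_force: 0.0
```

Emit:
step_arm(motion="0 0 -0.5 0 0.36; 0 0 -1 0 0.36; 0 0 -1 0 0.36; 0 0 -1 0 0.36; 0 0 -1 0 0.36")

```text
time_s: 6.5
tcp_pos: [0.4982, -0.01, 0.1398]
tcp_rot: [-3.142, -0.0, 2.579]
contact_force: [-0.1, -0.8, 0.5]
opening: 0.0307
gripper_force: 0.0
```

Run:
```python
from h import *
s=get_state();print(s['tcp_pos'],s['contact_force'])
im=imaging.get_image('side'); c=im['color'][160:210,280:360]; cv2.imwrite('pics/s3.png',cv2.resize(c,None,fx=10,fy=10,interpolation=cv2.INTER_CUBIC)[:,:,::-1])
t=s['tcp_pos'];n=np.array([.534,.846,0])
for k in(15,29):
  for a in (-11,11):
    for z in (.147,.152):
      p=t*1+n*k/1000+np.array([.846,-.534,0])*a/1000;p[2]=z;u,v=w2p(im,p);print(k,a,z,(u-280)*10,(v-160)*10)
```

```text
[ 0.49815119 -0.01001408  0.13979442] [-0.11054213 -0.75686885  0.48863636]
15 -11 0.147 433.9797847863895 456.87765534678874
15 -11 0.152 435.7695414514717 431.7488428036606
15 11 0.147 364.226109952142 406.1763222923551
15 11 0.152 365.7660383421336 381.41912220692575
29 -11 0.147 367.7956473904828 474.6244033994131
29 -11 0.152 369.39185809128617 449.35668779732623
29 11 0.147 298.9065666279055 423.1669270182027
29 11 0.152 300.2577900327003 398.2742496505034
```

View pics/s3.png

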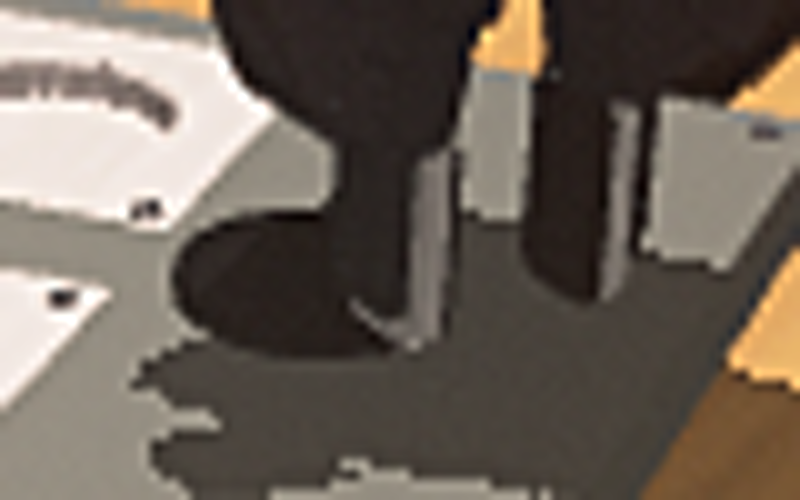

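The side crop shows the two finger bottoms at about (410,348) and (600,298), still well above the deck. That doesn't match the TCP height, so I'll check it in the wrist crop.

Run:
```python
from h import *
im=imaging.get_image('wrist'); c=im['color'][200:350,180:380]; cv2.imwrite('pics/w3.png',cv2.resize(c,None,fx=4,fy=4,interpolation=cv2.INTER_CUBIC)[:,:,::-1])
s=get_state();t=s['tcp_pos'];print(im['eye'],im['orientation'])
n=np.array([.534,.846,0]);d=np.array([.846,-.534,0])
for z in(.147,.168):
  for k in(-15,15):
    for a in (-11,11):
      p=t+n*k/1000+d*a/1000;p[2]=z;u,v=w2p(im,p);print(k,a,z,(u-180)*4,(v-200)*4)
u,v=w2p(im,(.5444,-.0398,.154));print('lens',(u-180)*4,(v-200)*4)
```

```text
[0.43508354 0.02932556 0.30937124] [-2.95851966e-01  6.76340478e-04  1.00712464e+00]
-15 -11 0.147 299.77689437951403 116.56541432629047
-15 11 0.147 303.3412223333819 250.78617613699953
15 -11 0.147 502.9107918944351 116.49735596782784
15 11 0.147 499.2411431053574 250.73906235941172
-15 -11 0.168 286.91452749827306 175.11731300414544
-15 11 0.168 291.4415020812884 323.83023874198125
15 -11 0.168 516.5988738412186 175.04983130664232
15 11 0.168 511.920116664862 323.7885571799495
lens 397.8691310338686 522.038259255602
```

View pics/w3.png

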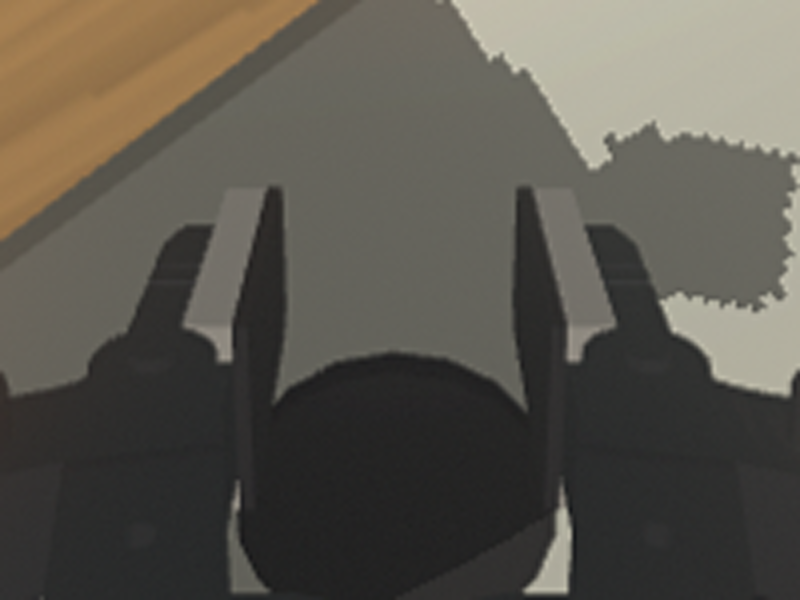

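The wrist crop shows the rear inner tip corners at (283,187) and (517,187), so the tips are near z 0.169, about 22 mm above the deck. The lens (centre about 397) is centred between them. I'll go further down.

Emit:
step_arm(motion="0 0 -4 0 0.36; 0 0 -8 0 0.36; 0 0 -11 0 0.36; 0 0 -13 0 0.36; 0 0 -14 0 0.36")

```text
time_s: 7.02
tcp_pos: [0.4979, -0.01, 0.1253]
tcp_rot: [-3.141, -0.0, 2.579]
contact_force: [0.8, -0.3, -0.1]
opening: 0.0305
gripper_force: 0.0
```

Emit:
step_arm(motion="0 0 0 0 0.36; 0 0 -0.5 0 0.36; 0 0 -1 0 0.36; 0 0 -1.5 0 0.36; 0 0 -2 0 0.36")

```text
time_s: 7.43
tcp_pos: [0.4982, -0.0099, 0.1239]
tcp_rot: [3.141, 0.0, 2.579]
contact_force: [-0.6, 0.0, -0.4]
opening: 0.0306
gripper_force: 0.0
```

Emit:
step_arm(motion="0 0 -0.5 0 0.36; 0 0 -1 0 0.36; 0 0 -1.5 0 0.36; 0 0 -2 0 0.36; 0 0 -2 0 0.36")

```text
time_s: 7.85
tcp_pos: [0.4981, -0.01, 0.1217]
tcp_rot: [-3.141, -0.0, 2.579]
contact_force: [-0.1, -0.4, 0.4]
opening: 0.0306
gripper_force: 0.0
```

Emit:
step_arm(motion="0 0 -0.5 0 0.36; 0 0 -1 0 0.36; 0 0 -1 0 0.36; 0 0 -1 0 0.36; 0 0 -1 0 0.36")

```text
time_s: 8.27
tcp_pos: [0.4982, -0.01, 0.1208]
tcp_rot: [-3.142, -0.0, 2.579]
contact_force: [0.4, -0.1, 0.3]
opening: 0.0305
gripper_force: 0.0
```

Run:
```python
from h import *
im=imaging.get_image('wrist');a=im['color'][200:350,180:380]; a=cv2.resize(a,(400,300),interpolation=cv2.INTER_CUBIC)
im2=imaging.get_image('side'); b=im2['color'][165:215,285:352]; b=cv2.resize(b,(400,300),interpolation=cv2.INTER_CUBIC)
cv2.imwrite('pics/c4.png',np.hstack([a,b])[:,:,::-1])
s=get_state();t=s['tcp_pos'];print(t,s['contact_force'])
n=np.array([.534,.846,0]);d=np.array([.846,-.534,0])
for z in(.147,.152):
  for k in(-15,15):
      p=t+n*k/1000+d*-11/1000;p[2]=z;u,v=w2p(im,p);U,V=w2p(im2,p);print(k,z,(u-180)*2,(v-200)*2,400+(U-285)*6,(V-165)*6)
```

```text
[ 0.49818189 -0.00997302  0.12082829] [0.17719677 0.1420114  0.28995097]
-15 0.147 144.18124385043257 84.49498077563817 713.3197050911524 221.88141222627604
15 0.147 257.60745300374083 84.4610611333174 630.2362394421696 244.15945434434815
-15 0.152 142.43993696560676 92.42895910124071 714.6299105648691 206.97986945198056
15 0.152 259.4630067908047 92.39527494704464 631.3096478052687 229.0819054992947
```

View pics/c4.png

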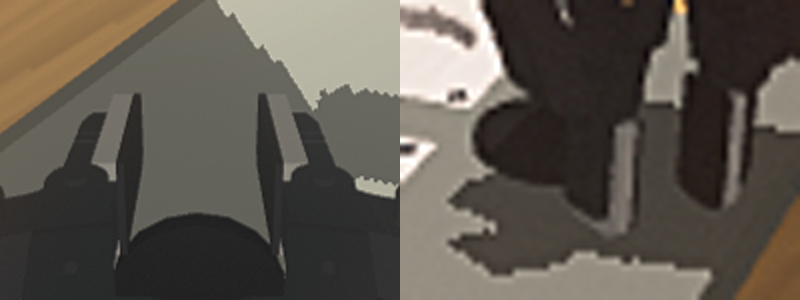

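The tips read about z 0.152: wrist corners at row 94, side bottoms at (630,235) and (740,208). That is about 5 mm above the deck, so 3 mm more.

Emit:
step_arm(motion="0 0 -0.5 0 0.36; 0 0 -1 0 0.36; 0 0 -1.5 0 0.36; 0 0 -2 0 0.36; 0 0 -2 0 0.36")

```text
time_s: 8.78
tcp_pos: [0.4981, -0.01, 0.1187]
tcp_rot: [-3.141, -0.0, 2.579]
contact_force: [0.1, 0.9, 0.2]
opening: 0.0308
gripper_force: 0.0
```

Emit:
step_arm(motion="0 0 -0.5 0 0.36; 0 0 -1 0 0.36; 0 0 -1 0 0.36; 0 0 -1 0 0.36; 0 0 -1 0 0.36")

```text
time_s: 9.2
tcp_pos: [0.4982, -0.01, 0.1178]
tcp_rot: [-3.142, -0.0, 2.579]
contact_force: [0.2, -0.1, 0.5]
opening: 0.0307
gripper_force: 0.0
```

Emit:
step_arm(motion="4.2 -2.7 0 0 0.36; 8.4 -5.3 0 0 0.36; 12.7 -8 0 0 0.36; 16.9 -10.7 0 0 0.36; 21.1 -13.4 0 0 0.36")

```text
time_s: 9.62
tcp_pos: [0.5198, -0.0238, 0.1178]
tcp_rot: [-3.141, 0.0, 2.578]
contact_force: [-1.3, 0.5, 0.4]
opening: 0.0308
gripper_force: 0.1
```

Emit:
step_arm(motion="4.2 -2.7 0 0 0.36; 8.4 -5.3 0 0 0.36; 12.7 -8 0 0 0.36; 16.9 -10.7 0 0 0.36; 21.1 -13.4 0 0 0.36")

```text
time_s: 10.03
tcp_pos: [0.5408, -0.0371, 0.1178]
tcp_rot: [-3.142, -0.0, 2.579]
contact_force: [-0.5, 0.6, 0.4]
opening: 0.0307
gripper_force: 0.1
```

Emit:
step_arm(motion="4.2 -2.7 0 0 0.36; 8.4 -5.3 0 0 0.36; 12.7 -8 0 0 0.36; 16.9 -10.7 0 0 0.36; 16.9 -10.7 0 0 0.36")

```text
time_s: 10.45
tcp_pos: [0.558, -0.0482, 0.1178]
tcp_rot: [-3.141, 0.001, 2.578]
contact_force: [-0.7, 0.1, 0.1]
opening: 0.031
gripper_force: 0.0
```

Run:
```python
from h import *
import pickle
s=get_state();t=s['tcp_pos'];print(t,s['contact_force'])
A={n:imaging.get_image(n) for n in('wrist','top','side')};pickle.dump(A,open('A.pkl','wb'))
a=cv2.resize(A['wrist']['color'][200:350,180:380],(400,300),interpolation=cv2.INTER_CUBIC)
b=cv2.resize(A['side']['color'][150:210,255:335],(400,300),interpolation=cv2.INTER_CUBIC)
c=cv2.resize(A['top']['color'][155:250,270:370],(400,300),interpolation=cv2.INTER_CUBIC)
d=cv2.resize(A['wrist']['color'],(400,300),interpolation=cv2.INTER_AREA)
cv2.imwrite('pics/c5.png',np.vstack([np.hstack([a,b]),np.hstack([c,d])])[:,:,::-1])
u=np.array([.845,-.535,0]);L=t+.0322*u
for z in(.147,.154):
  L[2]=z;p=w2p(A['wrist'],L);q=w2p(A['side'],L);r=w2p(A['top'],L)
  print('lens exp',z,L.round(4),(p[0]-180)*2,(p[1]-200)*2,400+(q[0]-255)*5,(q[1]-150)*5)
```

```text
[ 0.55802708 -0.04820025  0.11783625] [-0.72822062  0.08002345  0.10188435]
lens exp 0.147 [ 0.5852 -0.0654  0.147 ] 200.65116309272128 230.40946451220952 609.021555955886 149.72004522190417
lens exp 0.154 [ 0.5852 -0.0654  0.154 ] 200.70966683480083 247.13883245171542 609.6243041491579 133.48727414123942
```

View pics/c5.png

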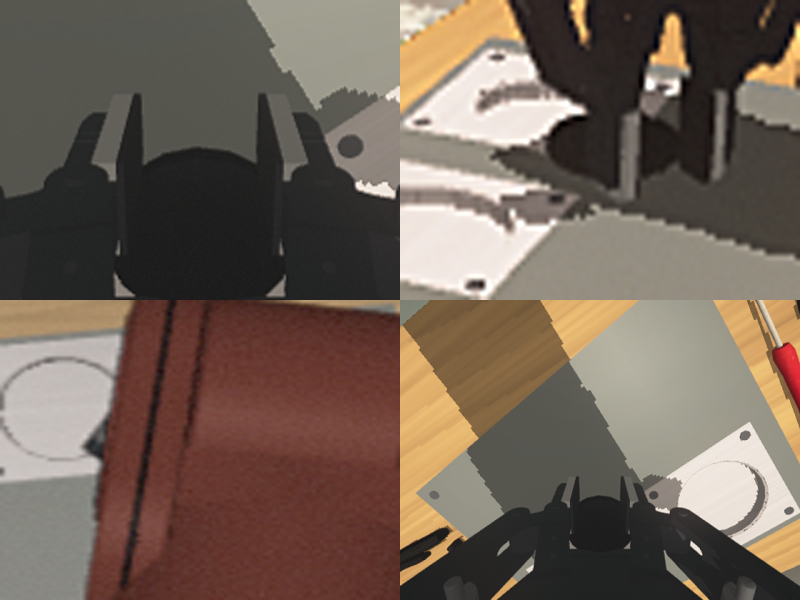

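The composite shows the lens held against both fingertips and centred (column 200 in the wrist crop, rear rim at row 148). In the side crop its centre is about (614,146), as predicted. The wider recess is clear, and the path leads onto the right-hand plate.

Run:
```python
from h import *
import pickle
A=pickle.load(open('A.pkl','rb'));im=A['wrist'];t=np.array([.55803,-.0482,0]);u=np.array([.845,-.535,0])
for k in(3,6,9,12):
  p=t+u*k/1000;p[2]=.154;q=w2p(im,p);print(k,(q[1]-200)*2)
print('tip rear corner z est:')
for z in (.147,.149,.151,.153):
  p=t-u*.011;p[2]=z;q=w2p(im,p);print(z,(q[1]-200)*2)
```

```text
3 151.0360987971062
6 161.4109464604919
9 171.6660529765859
12 181.80347943731715
tip rear corner z est:
0.147 89.26754390605737
0.149 92.5060922775898
0.151 95.82782689677526
0.153 99.23599458031708
```

Emit:
step_arm(motion="3.4 -2.2 0 0 0.36; 6.8 -4.3 0 0 0.36; 10.2 -6.5 0 0 0.36; 13.6 -8.7 0 0 0.36; 17 -10.8 0 0 0.36")

```text
time_s: 11.02
tcp_pos: [0.5746, -0.0586, 0.1178]
tcp_rot: [-3.142, 0.0, 2.579]
contact_force: [-0.6, -0.3, -0.1]
opening: 0.0306
gripper_force: 0.1
```

Emit:
step_arm(motion="3.4 -2.2 0 0 0.36; 6.8 -4.3 0 0 0.36; 10.2 -6.5 0 0 0.36; 13.6 -8.7 0 0 0.36; 17 -10.8 0 0 0.36")

```text
time_s: 11.43
tcp_pos: [0.5916, -0.0693, 0.1178]
tcp_rot: [-3.142, -0.0, 2.579]
contact_force: [0.2, -0.1, -0.0]
opening: 0.0305
gripper_force: 0.1
```

Emit:
step_arm(motion="2 -1.3 0 0 0.36; 4 -2.5 0 0 0.36; 6 -3.8 0 0 0.36; 8 -5 0 0 0.36; 8 -5 0 0 0.36")

```text
time_s: 11.85
tcp_pos: [0.5996, -0.0743, 0.1178]
tcp_rot: [-3.141, 0.0, 2.579]
contact_force: [0.3, -0.5, -0.2]
opening: 0.0306
gripper_force: 0.0
```

```bash
cat > prof.py <<'E'
from h import *
im=imaging.get_image('wrist');s=get_state();t=s['tcp_pos'].copy();print(t,s['contact_force'])
g=cv2.cvtColor(im['color'],cv2.COLOR_RGB2GRAY).astype(int)
print('rows 225+:',g[225:350,278:283].mean(1).astype(int).tolist())
S=np.array([.631,-.0946,0]);u=np.array([.845,-.535,0])
P=lambda p,z:[round(x,1) for x in w2p(im,[p[0],p[1],z])]
print('lip rear',P(S-.028*u,.147),'seated rear top',P(S-.026*u,.145),'seated centre',P(S,.147),'contact rear bottom/top',P(t+.0062*u,.147),P(t+.0062*u,.154))
E
python3 prof.py
```

```text
[ 0.59939989 -0.07423583  0.11779366] [ 0.95959468 -0.66564155  0.20909928]
rows 225+: [89, 98, 111, 126, 131, 131, 131, 131, 131, 131, 131, 131, 131, 131, 132, 131, 131, 130, 130, 129, 128, 129, 129, 130, 131, 131, 131, 131, 131, 130, 129, 129, 131, 133, 134, 134, 134, 133, 133, 132, 131, 130, 130, 130, 129, 128, 128, 127, 127, 128, 129, 120, 77, 40, 33, 33, 34, 33, 33, 33, 33, 34, 35, 34, 34, 34, 34, 33, 33, 32, 33, 33, 33, 32, 33, 32, 32, 31, 32, 31, 32, 32, 31, 31, 30, 31, 30, 30, 30, 30, 29, 30, 30, 30, 29, 29, 29, 29, 29, 29, 29, 29, 30, 29, 29, 28, 29, 29, 28, 28, 28, 28, 28, 28, 28, 28, 28, 28, 28, 27, 26, 20, 101, 121, 107]
lip rear [np.float64(279.8), np.float64(279.3)] seated rear top [np.float64(279.8), np.float64(280.6)] seated centre [np.float64(279.8), np.float64(322.9)] contact rear bottom/top [np.float64(280.4), np.float64(273.7)] [np.float64(280.4), np.float64(280.6)]
```

Emit:
step_arm(motion="1 -0.7 0 0 0.36; 2 -1.3 0 0 0.36; 3 -1.9 0 0 0.36; 4 -2.5 0 0 0.36; 4 -2.5 0 0 0.36")

```text
time_s: 12.32
tcp_pos: [0.6034, -0.0767, 0.1178]
tcp_rot: [-3.142, 0.0, 2.579]
contact_force: [-0.7, 0.4, 1.2]
opening: 0.0305
gripper_force: 0.0
```

```bash
python3 prof.py
```

```text
[ 0.60335615 -0.07668658  0.11780589] [-0.34776674  0.27296856 -0.31419343]
rows 225+: [132, 131, 130, 131, 131, 131, 131, 131, 131, 130, 129, 129, 129, 129, 130, 130, 130, 131, 131, 131, 131, 130, 129, 129, 131, 132, 134, 134, 133, 133, 132, 132, 131, 130, 130, 129, 129, 128, 128, 127, 127, 127, 129, 124, 102, 56, 35, 37, 37, 37, 36, 36, 36, 36, 36, 36, 35, 35, 34, 34, 34, 34, 33, 33, 33, 34, 34, 33, 32, 32, 31, 33, 32, 31, 32, 32, 31, 32, 31, 31, 31, 31, 31, 30, 31, 30, 30, 29, 31, 29, 30, 30, 30, 30, 30, 30, 29, 29, 30, 29, 30, 30, 29, 30, 30, 30, 28, 29, 29, 29, 29, 29, 29, 29, 30, 28, 29, 29, 29, 28, 25, 65, 100, 104, 103]
lip rear [np.float64(279.7), np.float64(271.8)] seated rear top [np.float64(279.7), np.float64(273.2)] seated centre [np.float64(279.7), np.float64(316.2)] contact rear bottom/top [np.float64(280.4), np.float64(273.9)] [np.float64(280.4), np.float64(280.9)]
```

The rim stayed put in the world while the fingers advanced, so the lens has probably dropped in. I'll lift straight up and away, then look.

Emit:
step_arm(motion="0 0 4 0 0.36; 0 0 10 0 0.36; 0 0 30 0 0.36; 0 0 60 0 0.36; 0 0 95 0 0.36")

```text
time_s: 12.78
tcp_pos: [0.6022, -0.0765, 0.2132]
tcp_rot: [-3.14, -0.002, 2.579]
contact_force: [0.3, -1.0, 0.7]
opening: 0.031
gripper_force: 0.0
```

Emit:
step_arm(motion="-10 20 30 0 0.36; -30 50 45 0 0.36; -50 85 55 0 0.36; -70 120 60 0 0.36; -90 150 60 0 0.36")

```text
time_s: 13.2
tcp_pos: [0.5128, 0.0754, 0.275]
tcp_rot: [3.139, 0.002, 2.579]
contact_force: [2.0, 0.2, 0.4]
opening: 0.0307
gripper_force: 0.0
```

Emit:
step_arm(motion="-5 38 0 0 0.36; -10 76 0 0 0.36; -20 114 0 0 0.36; -35 150 0 0 0.36; -35 150 0 0 0.36")

```text
time_s: 13.62
tcp_pos: [0.4745, 0.2318, 0.2729]
tcp_rot: [3.14, -0.002, 2.589]
contact_force: [-1.3, 0.6, -0.2]
opening: 0.0306
gripper_force: 0.0
```

Run:
```python
from h import *
import pickle
T=imaging.get_image('top');D=imaging.get_image('side');pickle.dump((T,D),open('F.pkl','wb'))
a=cv2.resize(T['color'][155:255,300:400],(400,400),interpolation=cv2.INTER_CUBIC)
b=cv2.resize(D['color'][140:220,240:320],(400,400),interpolation=cv2.INTER_CUBIC)
cv2.imwrite('pics/f.png',np.hstack([a,b])[:,:,::-1])
for c in((.631,-.0946),(.6,-.076)): 
  p=w2p(T,(*c,.147));q=w2p(D,(*c,.147)); print((p[0]-300)*4,(p[1]-155)*4,400+(q[0]-240)*5,(q[1]-140)*5)
print(get_state()['tcp_pos'])
```

```text
170.24343440192683 109.7836253162726 615.5239574369443 150.89160714705656
135.95888465315397 169.6055440802295 662.5276662095223 182.43340877212688
[0.4775621  0.22493162 0.27320969]
```

View pics/f.png

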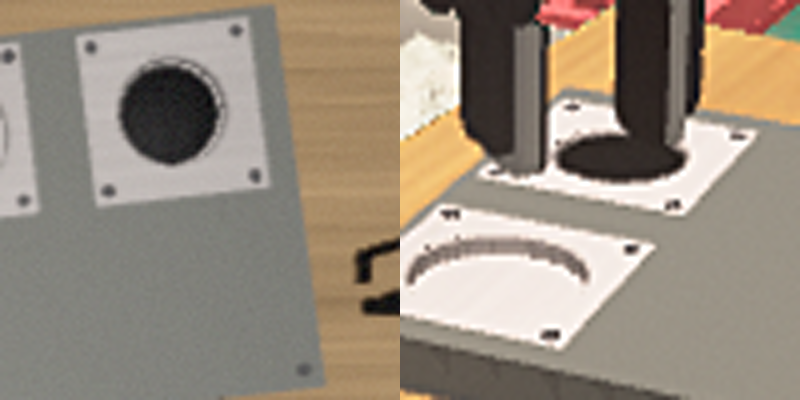

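The last picture shows the lens inside the right-hand (narrower) recess: centre about (169,114) in the top crop, recess about (172,112). In the side view its outline aspect is about 0.39, which fits a flat disc. I'll clear the arm and confirm flatness numerically.

Emit:
step_arm(motion="-10 35 10 0 0.36; -25 70 10 0 0.36; -40 105 10 0 0.36; -60 140 10 0 0.36; -80 170 10 0 0.36")

```text
time_s: 14.13
tcp_pos: [0.3984, 0.3941, 0.2834]
tcp_rot: [3.141, 0.0, 2.576]
contact_force: [0.9, 0.4, -0.3]
opening: 0.0305
gripper_force: 0.0
```

Emit:
step_arm(motion="-20 25 0 0 0.36; -40 50 0 0 0.36; -60 75 0 0 0.36; -80 100 0 0 0.36; -80 100 0 0 0.36")

```text
time_s: 14.55
tcp_pos: [0.3136, 0.4976, 0.2826]
tcp_rot: [-3.142, -0.002, 2.585]
contact_force: [-1.9, 1.2, -0.3]
opening: 0.0307
gripper_force: 0.0
```

Run:
```python
from h import *
S=np.array([.631,-.0946])
for n in('top','side'):
  im=imaging.get_image(n);u,v=map(int,w2p(im,(*S,.147)));r=22
  g=cv2.resize(cv2.cvtColor(im['color'],cv2.COLOR_RGB2GRAY)[v-r:v+r,u-r:u+r],None,fx=8,fy=8,interpolation=cv2.INTER_CUBIC)
  m=(g<75).astype('uint8');c=max(cv2.findContours(m,0,1)[0],key=cv2.contourArea)[:,0]
  (x,y),(w,h),a=cv2.fitEllipse(cv2.convexHull(c));x=u-r+(x+.5)/8-.5;y=v-r+(y+.5)/8-.5
  def pred(tilt,z,cx,cy):
    d=np.array([-.845,.535]);e=np.array([.535,.845]);th=np.linspace(0,2*np.pi,60)
    P=[w2p(im,(*(np.array([cx,cy])+.026*(np.cos(q)*d*np.cos(tilt)+np.sin(q)*e)),z+.026*np.cos(q)*np.sin(tilt))) for q in th]
    return cv2.fitEllipse(np.array(P,np.float32))
  print(n,'obs',(round(x,1),round(y,1)),np.array([w,h])/8,round(a), 'centre at .145',p2w(im,x,y,.145)[:2])
  print(' flat',pred(0,.145,*S),' tilted',pred(.17,.1495,*S))
```

```text
top obs (341.8, 183.0) [23.76925087 24.65630341] 144 centre at .145 [ 0.63008812 -0.09320759]
 flat ((342.45501708984375, 182.6389617919922), (24.639570236206055, 25.07115364074707), 109.7569808959961)  tilted ((342.6788330078125, 182.34481811523438), (23.588397979736328, 25.192550659179688), 119.39964294433594)Traceback (most recent call last):
  File "<stdin>", line 7, in <module>
cv2.error: OpenCV(4.12.0) /io/opencv/modules/imgproc/src/shapedescr.cpp:361: error: (-201:Incorrect size of input array) There should be at least 5 points to fit the ellipse in function 'fitEllipseNoDirect'
```

Emit:
step_arm(motion="-25 26 -16 3 0.36; -50 52 -32 6 0.36; -75 78 -50 9 0.36; -100 104 -65 12 0.36; -117 122 -81 14.5 0.36")

```text
time_s: 15.07
tcp_pos: [0.2008, 0.6164, 0.2016]
tcp_rot: [3.141, -0.0, 2.834]
contact_force: [-0.7, 0.4, 0.9]
opening: 0.0308
gripper_force: 0.0
```

Run:
```python
from h import *
S=np.array([.6301,-.0932])
im=imaging.get_image('side');u,v=map(int,w2p(im,(*S,.147)));r=22
g=cv2.resize(cv2.cvtColor(im['color'],cv2.COLOR_RGB2GRAY)[v-r:v+r,u-r:u+r],None,fx=8,fy=8,interpolation=cv2.INTER_CUBIC)
for t in(70,85):
  m=(g<t).astype('uint8');c=max(cv2.findContours(m,0,1)[0],key=cv2.contourArea)[:,0]
  (x,y),(w,h),a=cv2.fitEllipse(cv2.convexHull(c));print(t,u-r+(x+.5)/8-.5,v-r+(y+.5)/8-.5,w/8,h/8,a,'bbox',cv2.boundingRect(c))
def pred(tilt,z):
    d=np.array([-.845,.535]);e=np.array([.535,.845]);th=np.linspace(0,2*np.pi,60)
    P=[w2p(im,(*(S+.026*(np.cos(q)*d*np.cos(tilt)+np.sin(q)*e)),z+.026*np.cos(q)*np.sin(tilt))) for q in th]
    return cv2.fitEllipse(np.array(P,np.float32))
print('flat',pred(0,.145));print('tilt',pred(.17,.1495));print(get_state()['tcp_pos'])
```

```text
70 283.65076446533203 171.19223403930664 9.073091506958008 25.419631958007812 90.71073150634766 bbox (85, 153, 202, 73)
85 283.5913734436035 171.19114875793457 9.347230911254883 25.79366683959961 90.86519622802734 bbox (84, 152, 204, 75)
flat ((283.1618347167969, 171.51954650878906), (10.150650978088379, 25.21342658996582), 91.06328582763672)
tilt ((283.21484375, 169.4682159423828), (6.530083656311035, 25.279748916625977), 85.94429779052734)
[0.19585305 0.61774094 0.19730388]
```

```bash
python3 -c "
from bench import arm; print(arm.finish_job())"
```

```text
the job is handed in; nothing more can be done
None
```

I pushed the lens across the deck into the narrower (right-hand) recess and handed the job in at about 15 s with the arm clear; in the camera views it lies in the recess within about 2 mm of centre, and it looks flat, though the side view alone couldn't rule out a slight tilt, and no verdict came back.

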